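# Pin the feeder bank into its dock

### The job

Lock the feeder bank into its dock: take the long pin with the red knob out of the pin rack, carry it to the dock and lower it by hand, without dropping it, down through the three aligned lugs (silver top lug, brass tongue, silver bottom lug) until its flange sits flat on the top lug, then let go. Leave the two short pins standing in the rack.

Things in the scene. Friction and masses are not known exactly. Their poses are not given: they have to be found in the camera images.
- long_pin: Tallest pin, loose, about 0.2 kg. Steel shank 14 mm thick, 0-100 mm above the foot; flange disc 50 mm wide, 100-106; round red knob 30 mm wide, 106-146: grip it from above at 130. Origin: centre of the flat foot; z up its axis. Starts upright in one of 3 holes (17 mm wide, 40 deep, 85 apart) of a fixed grey rack 60 x 240 x 45 mm high, foot 5 mm above the worktop; lift straight out.
- dock: Fixed dock. Origin: on the lugs' hole axis at worktop height (z = 0); z up. Three lugs 64 x 64 x 10 mm, tops at 30 (silver), 70 (brass) and 110 mm (silver), each with a 28 mm through hole on that axis. Dark wall as high as the top lug at x -46 to -32 mm; bank of four aluminium feeders, 90 high, at x 60 to 250, y +-55. Base plate 6 thick. Pin fully home: foot at 10 mm, flange on the top lug.
- short_pin_black: Bystander: short pin with a black knob in the same rack. Like the long pin, but its shank is only 55 mm, so flange and knob are 45 mm lower (knob 61-101 mm above the foot). Too short for the job. Origin: centre of its foot; z up its axis. Leave it standing in its hole.
- short_pin_blue: Bystander: short pin with a blue knob in the same rack. Like the long pin, but its shank is only 55 mm, so flange and knob are 45 mm lower (knob 61-101 mm above the foot). Too short for the job. Origin: centre of its foot; z up its axis. Leave it standing in its hole.
Things that resemble listed ones, but are neither listed nor needed, are in the scene too. Leave any orange look-alike of the long_pin alone.

How it is judged:
On the way, in this order (a step that is already met when the one before it is completed fails the run):
1. the pin's foot has passed into the top lug and is not yet in the tongue (lowered, not dropped) (z of long_pin in the frame of dock between 0.072 and 0.106 m and x of long_pin in the frame of dock between -0.012 and 0.012 m and y of long_pin in the frame of dock between -0.012 and 0.012 m), for 0.1 s.
2. the pin's foot has passed into the brass tongue and is not yet through the bottom lug (lowered, not dropped) (z of long_pin in the frame of dock between 0.022 and 0.066 m and x of long_pin in the frame of dock between -0.012 and 0.012 m and y of long_pin in the frame of dock between -0.012 and 0.012 m), for 0.1 s.
At the end, for the whole second after the job is handed in: The long pin stands through all three lugs: foot within 12 mm of the hole axis in the dock's x and y and under 18 mm above the worktop (10 mm when seated), axis within 10 degrees of vertical, at rest (under 0.02 m/s); both short pins within 30 mm of their start (z of long_pin in the frame of dock between 0 and 0.018 m and x of long_pin in the frame of dock between -0.012 and 0.012 m and y of long_pin in the frame of dock between -0.012 and 0.012 m and angle between long_pin's own z axis and vertical below 0.17 rad and linear speed of long_pin below 0.02 m/s and distance of each of short_pin_black, short_pin_blue from where it was at the start of the episode below 0.03 m); the robot touches nothing.
It fails at once if a short pin is taken out of the rack or moved by more than 30 mm (distance of any of short_pin_black, short_pin_blue from where it was at the start of the episode above 0.03 m).
It also fails if it takes over 51 s, if anything falls off the work surface, if the arm or the gripper's body presses on something with over 40 N, if the wrist force passes 120 N, or if a joint passes its speed limit or range.

### The arm

A 7-joint arm with a two-finger parallel gripper is mounted at the origin on the work surface. World frame = base frame: x ahead of the robot, y to its left, z up, the work surface at z = 0. Lengths are in m, angles in rad, forces in N, time in s.
With the tool pointing down it reaches from about 0.425 to 0.925 m from the base axis. Payload 6.8 kg.
Tool frame: the origin (TCP) lies at the very end of the fingers, on their centre line; the grasp point (between the pads) lies 19 mm behind it (bot.grip_depth is the distance from the TCP to the grasp point, in m); z points along the fingers, y is the direction in which the jaws open and shut (so a half turn about z gives the same grasp; the last joint's range is limited). The gripper opens to 85 mm and grips with 20 to 120 N. Pads are 22 mm wide; open, the fingers measure 114 mm over their backs; the gripper's body (76 mm by 85 mm) begins 54 mm behind the grasp point. The pads swing forward as they close: fully open they stand 13 mm farther back than shut.
Start: joints at [1.222, 0.477, 0.022, 1.555, -0.011, 1.109, -0.083], TCP at [0.161, -0.656, 0.231] pointing down, gripper open.
Joint ranges: [-2.96, 2.96], [-0.34, 2.1], [-1.41, 1.46], [0.24, 2.44], [-1.37, 4.51], [0.17, 1.92], [-2.96, 2.96]. Speed limits (rad/s): [2.39, 2.39, 3.14, 3.14, 3.14, 3.14, 3.14].

### API

Orientations are given as a unit quaternion [w, x, y, z].
In Python, from station import bot gives the robot as it stands.
- The arm moves only by the tool step_arm, never from a script. Its argument "increments" is a list of rows, each a list of 7 numbers: the shift along the world's x, y, z in m, then the turn, a rotation vector about the world's x, y, z in degrees, then the gripper command: -1 is fully open, 1 is shut, values between are in proportion. In form: [[dx, dy, dz, rx, ry, rz, fingers], ...]. A call has 1 to 10 rows; each row is the pose to reach, as a shift and turn from the pose commanded when the call began; what a row does not reach only later rows make up. A row lasts 1/12 s, in which the tool goes at most 41.7 mm and 7.16 degrees, less where a joint would pass 70% of its speed; a pose out of reach is approached as far as the arm can. A call with a gripper value outside its range is refused whole. The fingers move at their own pace and stop on an object; "force" is the grip in N (left out, the last holds). Time passes only in rows, so rows that repeat a pose let the fingers close. It gives the time, the measured TCP pose, the force and the opening at its end, in the units of the state.
- bot.get_obs(): the state, without advancing time (a new reading comes with each control period).
- bot.read_camera(name): name is "scene" or "top" or "wrist"; returns a dict with "color" (384x512x3 uint8, red, green, blue), "intrinsics" (3x3 intrinsics, pixels), "D" ([k1, k2, p1, p2, k3] as OpenCV has them; the pictures are not rectified), "extrinsics" (4x4, takes a point from camera to world coordinates). Camera axes: x right, y up, looking along -z (the intrinsics and any distortion apply to the point x, -y, -z); pixel columns grow to the right and rows downward; lengths in m; the calibration is good to about 2 mm. A picture is of the moment at which its call begins. There is no depth.
- bot.hand_in(): hands the job in, once; it reports no verdict.
Trained networks look in the newest picture that a camera, given by its name, has taken for a name from the list of things; names that differ only in an ending like _2 or _b are one class to them, and where a whole thing is asked for, a point or a joint stands for the part that bears it (a point fixed in the world has none). Each returns a list of dicts, best first, with "conf" (0 to 1); they miss things now and then, are a little off and sometimes report something else, mostly with a low value. They report only what shows in the picture. A call takes as long as a camera call. They do not tell look-alikes from the thing itself.
- bot.recognise(thing, camera): "location" ([column, row] as shares, 0 to 1, of the picture: columns of its width, rows of its height, amid what is visible of it).
- bot.place_of(thing, camera): "location" ([column, row] as shares, 0 to 1, of the picture: columns of its width, rows of its height: a listed point, or the origin of a listed thing).
The state is a dict: "t": time; "q": joint angles; "joint_vel": joint speeds; "joint_torque": joint torques, N m; "eef_pos": TCP position; "tool_rot": TCP orientation; "contact_force": force on the tool from outside, world axes, zero at the start; "torque": the same for the moment, N m; "gripper_width": opening from 0.0 (shut) to 1.0 (fully open).
Only numpy, scipy, OpenCV 4.12 (cv2) and the standard library are available. Lean on these libraries where they do the work, as an engineer would, in place of code of your own. Each camera call takes 0.05 s, during which the arm holds its last target.

## Working session

There is one attempt and no reset: what is moved stays moved. The work goes in short steps, Python scripts to look and compute and a tool call to move; the robot and the scene stay as the last step left them, time stands still between calls to the robot, and variables do not carry over. Pictures are saved under pics/ and viewed, and the job is handed in when it is done.

Besides the shell and the picture viewer there is one more tool, called after ">>>" as name([rows], argument=value, ...), one row to a line, values as JSON. step_arm: Moves the arm, as the interface text tells. Its arguments: {"type":"object","properties":{"increments":{"type":"array","items":{"type":"array","items":{"type":"number"}}},"force":{"type":"number"}},"required":["increments"]}

```bash
ls; mkdir -p pics
cat > h.py <<'E'
import numpy as np, cv2
from station import bot
def ray(c,px):
    K=np.array(c["intrinsics"]);D=np.array(c["D"])
    u=cv2.undistortPoints(np.array([[px]],float),K,D)[0,0]
    T=np.array(c["extrinsics"]); d=T[:3,:3]@np.array([u[0],-u[1],-1.]); return T[:3,3],d/np.linalg.norm(d)
def atz(c,px,z):
    o,d=ray(c,px); return o+d*(z-o[2])/d[2]
def proj(c,P):
    K=np.array(c["intrinsics"]);D=np.array(c["D"]);T=np.array(c["extrinsics"])
    p=(np.atleast_2d(P)-T[:3,3])@T[:3,:3]; p=p*[1,-1,-1]
    return cv2.projectPoints(p,np.zeros(3),np.zeros(3),K,D)[0][:,0]
def save(c,n): cv2.imwrite("pics/"+n,c["color"][:,:,::-1])
E
python3 - <<'E'
from h import *
o=bot.get_obs(); print(o["t"],o["eef_pos"],o["tool_rot"],o["contact_force"])
for n in ["scene","top"]:
    c=bot.read_camera(n); save(c,n+"0.png")
    print(n,np.array(c["extrinsics"]).round(3).tolist())
    for t in ["long_pin","dock","short_pin_black","short_pin_blue"]:
        for f in ["recognise","place_of"]:
            for r in getattr(bot,f)(t,n)[:3]:
                px=np.array(r["location"])*[512,384]
                print(n,t,f,round(r["conf"],2),px.round(1),atz(c,px,0.0).round(3))
print(bot.get_obs()["t"])
E
```

```text
pics
0.0 [ 0.16082333 -0.6549392   0.23031942] [-9.12027017e-04  9.92759815e-01  1.20112829e-01 -1.60379781e-04] [ 0.03738875 -1.07136064  0.18100164]
scene [[0.479, -0.762, 0.436, 0.921], [0.878, 0.412, -0.244, -0.24], [0.006, 0.5, 0.866, 0.897], [0.0, 0.0, 0.0, 1.0]]
scene long_pin recognise 0.89 [213.6 226.8] [ 0.497 -0.1    0.   ]
scene long_pin recognise 0.66 [176.6 183.8] [ 0.358 -0.126  0.   ]
scene long_pin place_of 0.95 [217.2 245.9] [ 0.541 -0.113  0.   ]
scene long_pin place_of 0.64 [184.3 209.3] [ 0.427 -0.138  0.   ]
scene dock recognise 0.88 [379.7 228.4] [0.672 0.216 0.   ]
scene dock place_of 0.98 [357.5 189.9] [0.569 0.23  0.   ]
scene dock place_of 0.27 [137.7 277.7] [ 0.527 -0.287  0.   ]
scene short_pin_black recognise 0.62 [172.2 246.8] [ 0.497 -0.198  0.   ]
scene short_pin_black place_of 0.59 [177.8 260.5] [ 0.532 -0.2    0.   ]
scene short_pin_blue recognise 0.92 [130.6 264. ] [ 0.492 -0.289  0.   ]
scene short_pin_blue place_of 0.74 [138.9 278. ] [ 0.529 -0.285  0.   ]
top [[0.028, 0.981, -0.192, 0.315], [-1.0, 0.025, -0.017, 0.019], [-0.011, 0.192, 0.981, 0.951], [0.0, 0.0, 0.0, 1.0]]
top long_pin recognise 0.78 [350.5 158.5] [ 0.578 -0.137  0.   ]
top long_pin recognise 0.56 [362.7 225.3] [ 0.444 -0.16   0.   ]
top long_pin place_of 0.91 [352.4 232.8] [ 0.428 -0.14   0.   ]
top long_pin place_of 0.78 [339.2 173.1] [ 0.548 -0.114  0.   ]
top dock recognise 0.77 [182.3 117. ] [0.658 0.207 0.   ]
top dock recognise 0.34 [436. 179.] [ 0.541 -0.308  0.   ]
top dock place_of 0.7 [171.9 160.7] [0.565 0.223 0.   ]
top short_pin_black recognise 0.94 [393.9 171.7] [ 0.553 -0.224  0.   ]
top short_pin_black place_of 0.96 [389.5 179.8] [ 0.536 -0.214  0.   ]
top short_pin_blue recognise 0.65 [437.9 178.7] [ 0.541 -0.311  0.   ]
top short_pin_blue place_of 0.69 [428.6 187.5] [ 0.523 -0.292  0.   ]
0.9
```

Run:
```python
import cv2
for n in ["scene","top"]:
    im=cv2.imread(f"pics/{n}0.png"); cv2.imwrite(f"pics/{n}0b.png",cv2.resize(im[90:340] if n=="scene" else im[60:310],(800,390)))
```

```text
(no output)
```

View pics/scene0.png

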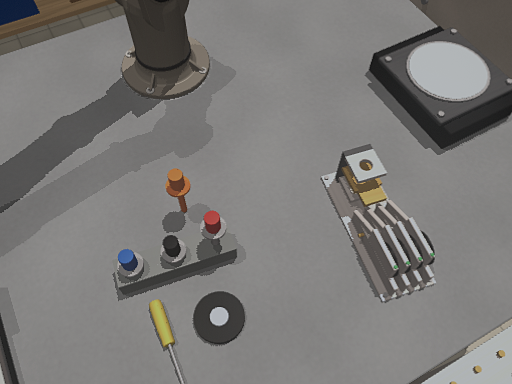

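View pics/top0.png

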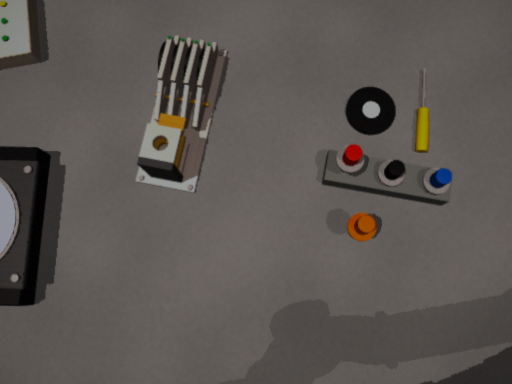

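Red long pin at about scene (212,222) and top (352,156). The orange look-alike is behind it at top (362,226). The dock's top-lug hole is at scene (366,165) and top (160,143). Next I'll refine these by segmentation.

Run:
```python
from h import *
cs={}
class_={}
for n in ["scene","top"]:
    c=bot.read_camera(n); cs[n]=c
    h=cv2.cvtColor(c["color"],cv2.COLOR_RGB2HSV)
    m=(((h[...,0]<5)|(h[...,0]>174))&(h[...,1]>150)&(h[...,2]>70)).astype(np.uint8)
    k,l,s,ce=cv2.connectedComponentsWithStats(m)
    for i in range(1,k):
        if s[i,4]>60: print(n,"red",s[i],ce[i])
    ctr=(366,165) if n=="scene" else (160,143)
    x,y=ctr; im=c["color"][y-32:y+32,x-40:x+40]
    cv2.imwrite(f"pics/{n}_lug.png",cv2.resize(im[:,:,::-1],None,fx=9,fy=9,interpolation=cv2.INTER_CUBIC))
    x,y=(212,225) if n=="scene" else (352,160); im=c["color"][y-28:y+28,x-40:x+40]
    cv2.imwrite(f"pics/{n}_pin.png",cv2.resize(im[:,:,::-1],None,fx=9,fy=9,interpolation=cv2.INTER_CUBIC))
    print(c["intrinsics"],c["D"])
    np.save(n+".npy",c,allow_pickle=True)
```

```text
scene red [204 211  16  14 152] [210.96710526 217.21710526]
[[458.10609975   0.         252.75927335]
 [  0.         458.10609975 195.55219798]
 [  0.           0.           1.        ]] [0.01601627 0.         0.         0.         0.        ]
top red [345 144  18  17 238] [353.51260504 152.41176471]
[[488.87887377   0.         263.80664538]
 [  0.         488.87887377 194.12685392]
 [  0.           0.           1.        ]] [-0.03964928  0.          0.          0.          0.        ]
```

View pics/scene_lug.png

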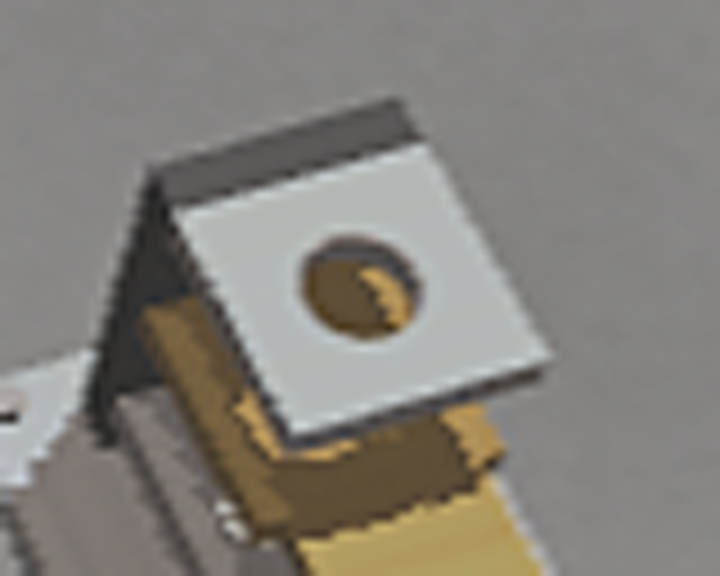

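View pics/top_lug.png

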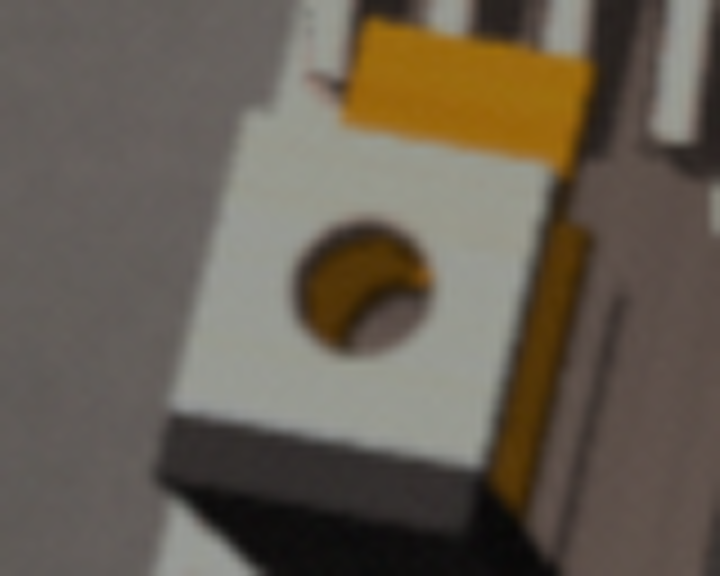

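View pics/top_pin.png

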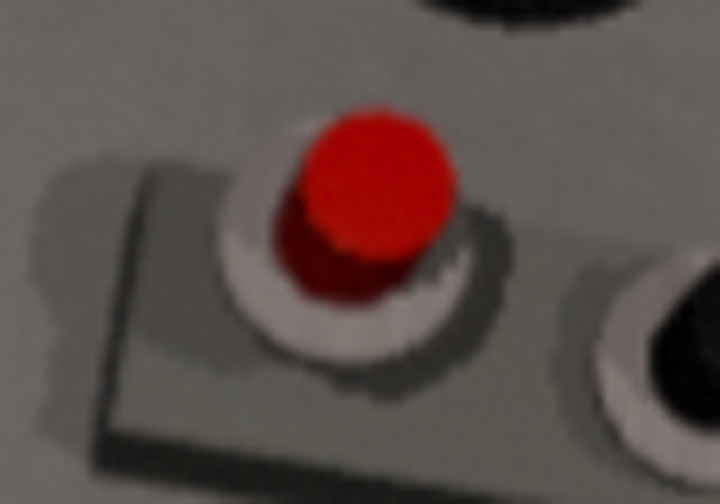

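Run:
```python
from h import *
t=np.load("top.npy",allow_pickle=True).item(); s=np.load("scene.npy",allow_pickle=True).item()
def tri(a,b):
    (o1,d1),(o2,d2)=ray(t,a),ray(s,b)
    A=np.stack([d1,-d2],1); k=np.linalg.lstsq(A,o2-o1,rcond=None)[0]; return o1+d1*k[0],o2+d2*k[1]
print("hole",atz(t,(160.1,142.55),.11),atz(s,(365.7,164.55),.11),tri((160.1,142.55),(365.7,164.55)))
print("knob",atz(t,(353.8,152.2),.151),atz(s,(211,217.2),.151),tri((353.8,152.2),(211,217.2)))
def T(u,v): return ((u+.5)/9-.5+120,(v+.5)/9-.5+111)
def S(u,v): return ((u+.5)/9-.5+326,(v+.5)/9-.5+133)
ct=[atz(t,T(*p),.11) for p in [(243,110),(555,165),(487,468),(172,413)]]
cS=[atz(s,S(*p),.11) for p in [(178,212),(432,145),(552,358),(293,438)]]
for q in (ct,cS):
    q=np.array(q); print(q.round(4),q.mean(0),[np.degrees(np.arctan2(*(q[(i+1)%4]-q[i])[[1,0]])).round(1) for i in range(4)],[np.linalg.norm(q[(i+1)%4]-q[i]).round(4) for i in range(4)])
for nm,z in(("black",.106),("blue",.106)):pass
print("black top",atz(t,(397,169),.106),"blue",atz(t,(441,177),.106),"orange",atz(t,(366,224),.146))
```

```text
hole [0.56898171 0.22248246 0.11      ] [0.56990173 0.22254017 0.11      ] (array([0.56931152, 0.22274655, 0.10890841]), array([0.56947579, 0.22310189, 0.10904401]))
knob [ 0.54766412 -0.11786267  0.151     ] [ 0.5484218  -0.11883131  0.151     ] (array([ 0.54803361, -0.11807992,  0.14973016]), array([ 0.5478016 , -0.11862945,  0.14975667]))
[[0.6058 0.2499 0.11  ]
 [0.5955 0.1859 0.11  ]
 [0.5325 0.1955 0.11  ]
 [0.5422 0.2593 0.11  ]] [0.56900289 0.22265986 0.11      ] [np.float64(-99.1), np.float64(171.3), np.float64(81.3), np.float64(-8.4)] [np.float64(0.0648), np.float64(0.0638), np.float64(0.0645), np.float64(0.0642)]
[[0.5323 0.1975 0.11  ]
 [0.5448 0.2607 0.11  ]
 [0.6062 0.2494 0.11  ]
 [0.5958 0.1853 0.11  ]] [0.56976732 0.22324205 0.11      ] [np.float64(78.8), np.float64(-10.4), np.float64(-99.2), np.float64(169.1)] [np.float64(0.0644), np.float64(0.0624), np.float64(0.065), np.float64(0.0647)]
black top [ 0.53178968 -0.20224239  0.106     ] blue [ 0.51924367 -0.28027682  0.106     ] orange [ 0.42624602 -0.13804242  0.146     ]
```

>>> step_arm([
  [0.02,0.028,0,0,0,0,-1],
  [0.04,0.056,0,0,0,0,-1],
  [0.06,0.083,0,0,0,0,-1],
  [0.08,0.11,0,0,0,0,-1],
  [0.1,0.139,0,0,0,0,-1],
  [0.12,0.167,0,0,0,0,-1],
  [0.14,0.194,0,0,0,0,-1],
  [0.16,0.222,0,0,0,0,-1],
  [0.18,0.25,0,0,0,0,-1],
  [0.2,0.278,0,0,0,0,-1],
], force=50)

```text
t: 1.83
eef_pos: [0.3617, -0.3762, 0.2316]
tool_rot: [0.0, 0.993, 0.12, 0.0]
contact_force: [1.1, -0.6, 0.7]
gripper_width: 1.002
```

>>> step_arm([
  [0.02,0.028,0,0,0,0,-1],
  [0.04,0.056,0,0,0,0,-1],
  [0.06,0.083,0,0,0,0,-1],
  [0.08,0.11,0,0,0,0,-1],
  [0.1,0.139,0,0,0,0,-1],
  [0.12,0.167,0,0,0,0,-1],
  [0.14,0.194,0,0,0,0,-1],
  [0.16,0.222,0,0,0,0,-1],
  [0.18,0.25,0,0,0,0,-1],
  [0.187,0.259,0,0,0,0,-1],
])

```text
t: 2.67
eef_pos: [0.5507, -0.1127, 0.2317]
tool_rot: [-0.001, 0.992, 0.123, 0.001]
contact_force: [-0.0, 0.7, -0.3]
gripper_width: 0.994
```

>>> step_arm([
  [0,0,0,0,0,0,-1],
  [0,0,0,0,0,0,-1],
])

```text
t: 2.83
eef_pos: [0.5479, -0.1186, 0.2312]
tool_rot: [0.0, 0.993, 0.121, -0.0]
contact_force: [-0.6, -0.6, -0.7]
gripper_width: 0.999
```

Run:
```python
from h import *
c=bot.read_camera("wrist"); save(c,"w1.png")
h=cv2.cvtColor(c["color"],cv2.COLOR_RGB2HSV)
m=(((h[...,0]<5)|(h[...,0]>174))&(h[...,1]>150)&(h[...,2]>70)).astype(np.uint8)
k,l,s,ce=cv2.connectedComponentsWithStats(m)
for i in range(1,k):
    if s[i,4]>60: print(s[i],ce[i],atz(c,ce[i],.151))
print(bot.get_obs()["eef_pos"], proj(c,[.548,-.118,.151]))
```

```text
[ 233  175   39   48 1425] [251.71719298 199.19649123] [ 0.54887081 -0.11749839  0.151     ]
[ 0.54726521 -0.11988935  0.23108981] [[252.10570777 200.48737086]]
```

View pics/w1.png

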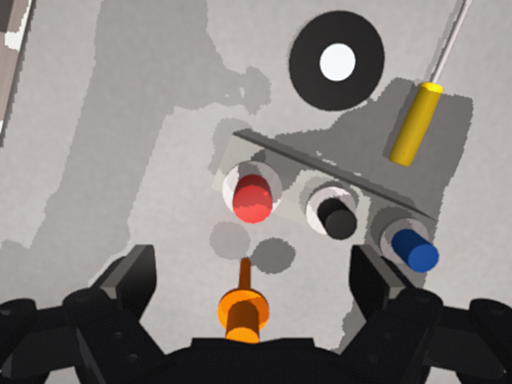

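The wrist view puts the red knob at (252,199), within 1 px of the projection. I'll descend and grip.

>>> step_arm([
  [0,0.0005,-0.02,0,0,0,-1],
  [0,0.0005,-0.04,0,0,0,-1],
  [0,0.0005,-0.06,0,0,0,-1],
  [0,0.0005,-0.08,0,0,0,-1],
  [0,0.0005,-0.095,0,0,0,-1],
  [0,0.0005,-0.106,0,0,0,-1],
  [0,0.0005,-0.113,0,0,0,-1],
  [0,0.0005,-0.113,0,0,0,-1],
])

```text
t: 3.55
eef_pos: [0.5467, -0.1192, 0.1172]
tool_rot: [-0.0, 0.993, 0.119, -0.001]
contact_force: [0.2, -0.5, -0.9]
gripper_width: 1.001
```

>>> step_arm([
  [0,0,0,0,0,0,1],
  [0,0,0,0,0,0,1],
  [0,0,0,0,0,0,1],
  [0,0,0,0,0,0,1],
  [0,0,0,0,0,0,1],
  [0,0,0,0,0,0,1],
  [0,0,0,0,0,0,1],
  [0,0,0,0,0,0,1],
  [0,0,0,0,0,0,1],
  [0,0,0,0,0,0,1],
], force=50)

```text
t: 4.38
eef_pos: [0.5487, -0.1181, 0.1191]
tool_rot: [0.0, 0.993, 0.12, 0.001]
contact_force: [-1.6, 1.1, 6.1]
gripper_width: 0.337
```

>>> step_arm([
  [0,0,0.005,0,0,0,1],
  [0,0,0.015,0,0,0,1],
  [0,0,0.03,0,0,0,1],
  [0,0,0.045,0,0,0,1],
  [0,0,0.06,0,0,0,1],
  [0,0,0.08,0,0,0,1],
  [0,0,0.1,0,0,0,1],
  [0,0,0.12,0,0,0,1],
  [0,0,0.14,0,0,0,1],
  [0,0,0.15,0,0,0,1],
])

```text
t: 5.22
eef_pos: [0.5486, -0.118, 0.2712]
tool_rot: [0.0, 0.993, 0.12, 0.001]
contact_force: [1.0, 0.8, -1.2]
gripper_width: 0.335
```

Run:
```python
from h import *
o=bot.get_obs();print(o["eef_pos"],o["contact_force"],o["gripper_width"])
c=bot.read_camera("scene"); save(c,"s2.png")
cv2.imwrite("pics/s2z.png",cv2.resize(c["color"][100:300,100:330,::-1],None,fx=3,fy=3))
c=bot.read_camera("wrist"); save(c,"w2.png")
```

```text
[ 0.54864245 -0.11795241  0.27123537] [ 1.02405078  0.77119175 -1.24347412] 0.3352813162045189
```

View pics/s2z.png

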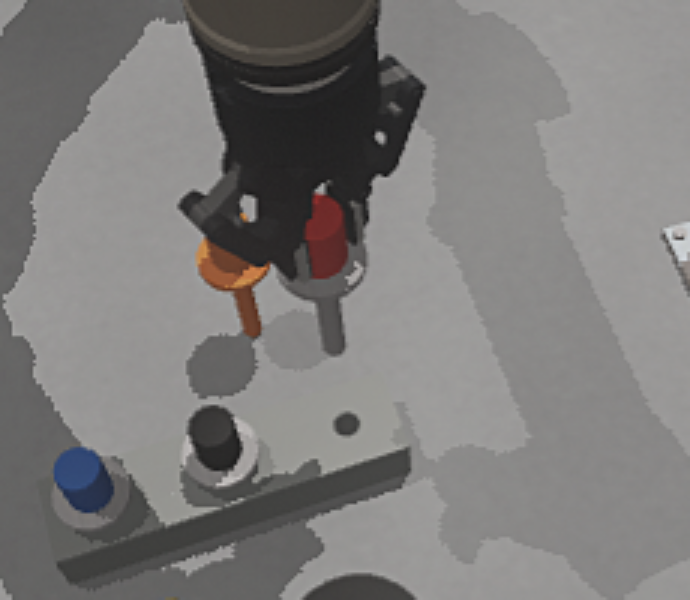

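View pics/w2.png

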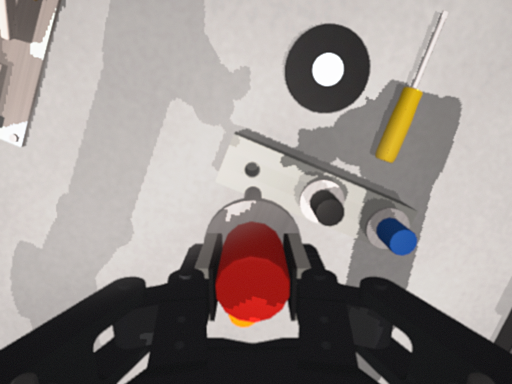

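Pin held upright and clear of the rack, both short pins still standing. Carrying it to the dock.

>>> step_arm([
  [0.001,0.015,0,0,0,0,1],
  [0.002,0.04,0,0,0,0,1],
  [0.004,0.07,0,0,0,0,1],
  [0.006,0.1,0,0,0,0,1],
  [0.008,0.13,0,0,0,0,1],
  [0.01,0.16,0,0,0,0,1],
  [0.012,0.19,0,0,0,0,1],
  [0.014,0.22,0,0,0,0,1],
  [0.015,0.25,0,0,0,0,1],
  [0.016,0.265,0,0,0,0,1],
])

```text
t: 6.15
eef_pos: [0.5624, 0.1516, 0.2667]
tool_rot: [-0.001, 0.992, 0.122, -0.001]
contact_force: [-0.0, 1.2, -2.0]
gripper_width: 0.337
```

>>> step_arm([
  [0.001,0.02,0,0,0,0,1],
  [0.003,0.045,0,0,0,0,1],
  [0.005,0.065,0,0,0,0,1],
  [0.005,0.076,0,0,0,0,1],
  [0.005,0.076,0,0,0,0,1],
  [0.005,0.076,0,0,0,0,1],
  [0.005,0.076,0,0,0,0,1],
])

```text
t: 6.73
eef_pos: [0.569, 0.2209, 0.2676]
tool_rot: [0.001, 0.993, 0.119, -0.001]
contact_force: [0.1, 0.4, -2.2]
gripper_width: 0.336
```

Run:
```python
from h import *
o=bot.get_obs();print(o["eef_pos"],o["contact_force"],o["gripper_width"])
for n,b in (("scene",(80,240,300,440)),("top",(60,220,90,250))):
    c=bot.read_camera(n); np.save(n+"3.npy",c,allow_pickle=True)
    cv2.imwrite(f"pics/{n}3z.png",cv2.resize(c["color"][b[0]:b[1],b[2]:b[3],::-1],None,fx=4,fy=4,interpolation=cv2.INTER_CUBIC)[:600])
    print(proj(c,[[.5694,.2228,.11],[.5694,.2228,.155],[.5694,.2228,.255]]).round(1))
c=bot.read_camera("wrist"); save(c,"w3.png");np.save("wrist3.npy",c,allow_pickle=True)
print(proj(c,[[.5694,.2228,.11],[.5694,.2228,.155]]).round(1))
```

```text
[0.56903548 0.22088649 0.26759146] [ 0.0893131   0.41362256 -2.23631228] 0.33551401501708517
[[365.7 164.3]
 [370.7 151.6]
 [383.5 119.1]]
[[159.9 142.3]
 [154.2 134.5]
 [138.9 113.9]]
[[250.6 177.1]
 [250.4 188.8]]
```

View pics/scene3z.png

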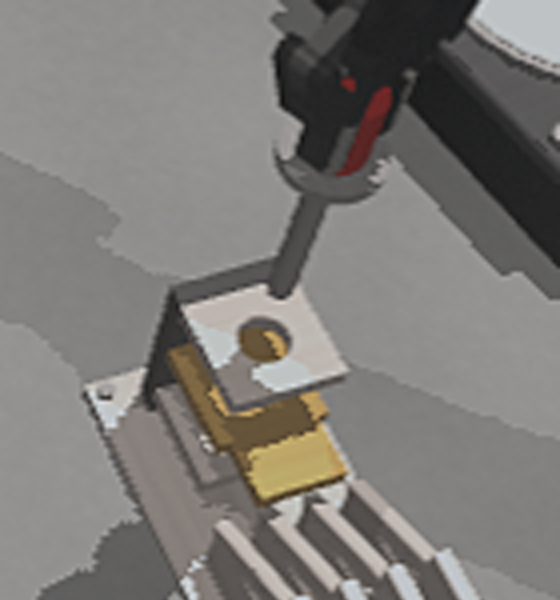

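View pics/w3.png

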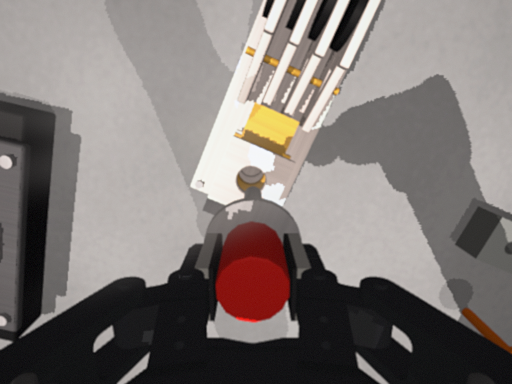

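Foot is over the hole: scene foot at (370.5,153) against a projected (370.7,151.6). Lowering into the top lug.

>>> step_arm([
  [0,0.001,-0.01,0,0,0,1],
  [0,0.001,-0.02,0,0,0,1],
  [0,0.001,-0.03,0,0,0,1],
  [0,0.001,-0.04,0,0,0,1],
  [0,0.001,-0.05,0,0,0,1],
  [0,0.001,-0.06,0,0,0,1],
  [0,0.001,-0.063,0,0,0,1],
  [0,0.001,-0.063,0,0,0,1],
  [0,0.001,-0.063,0,0,0,1],
  [0,0.001,-0.063,0,0,0,1],
])

```text
t: 7.72
eef_pos: [0.5694, 0.2243, 0.2059]
tool_rot: [-0.0, 0.993, 0.12, 0.001]
contact_force: [-0.5, -0.2, -1.7]
gripper_width: 0.332
```

Run:
```python
from h import *
for n,b in (("scene",(80,230,300,440)),):
    c=bot.read_camera(n)
    cv2.imwrite(f"pics/{n}4z.png",cv2.resize(c["color"][b[0]:b[1],b[2]:b[3],::-1],None,fx=4,fy=4,interpolation=cv2.INTER_CUBIC)[:600])
    print(proj(c,[[.5694,.2228,.11],[.5694,.2228,.19]]).round(1))
```

```text
[[365.7 164.3]
 [374.9 141. ]]
```

View pics/scene4z.png

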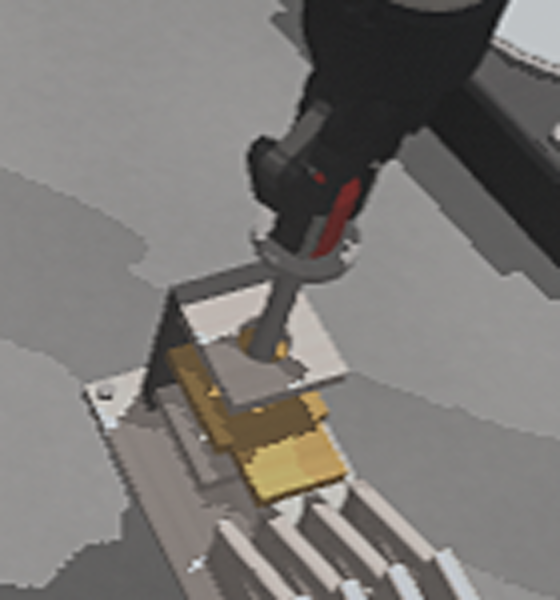

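The pin is inside the top lug's hole (crop about 263,350) and nothing is touching. Lowering into the tongue.

>>> step_arm([
  [0,0,-0.008,0,0,0,1],
  [0,0,-0.016,0,0,0,1],
  [0,0,-0.024,0,0,0,1],
  [0,0,-0.032,0,0,0,1],
  [0,0,-0.04,0,0,0,1],
  [0,0,-0.046,0,0,0,1],
  [0,0,-0.046,0,0,0,1],
  [0,0,-0.046,0,0,0,1],
  [0,0,-0.046,0,0,0,1],
])

```text
t: 8.52
eef_pos: [0.5692, 0.2242, 0.1596]
tool_rot: [-0.0, 0.993, 0.12, 0.0]
contact_force: [-0.3, -0.2, -1.3]
gripper_width: 0.337
```

>>> step_arm([
  [0,0,-0.006,0,0,0,1],
  [0,0,-0.012,0,0,0,1],
  [0,0,-0.018,0,0,0,1],
  [0,0,-0.024,0,0,0,1],
  [0,0,-0.028,0,0,0,1],
  [0,0,-0.031,0,0,0,1],
  [0,0,-0.031,0,0,0,1],
  [0,0,-0.031,0,0,0,1],
])

```text
t: 9.18
eef_pos: [0.5689, 0.224, 0.1281]
tool_rot: [0.0, 0.993, 0.12, -0.0]
contact_force: [0.3, 0.1, -2.3]
gripper_width: 0.339
```

>>> step_arm([
  [0,0,-0.001,0,0,0,1],
  [0,0,-0.002,0,0,0,1],
  [0,0,-0.003,0,0,0,1],
  [0,0,-0.003,0,0,0,1],
])

```text
t: 9.52
eef_pos: [0.569, 0.2239, 0.1252]
tool_rot: [0.0, 0.993, 0.12, 0.0]
contact_force: [0.3, 0.3, -2.5]
gripper_width: 0.332
```

Run:
```python
from h import *
c=bot.read_camera("scene");b=(80,230,300,440)
cv2.imwrite("pics/scene5z.png",cv2.resize(c["color"][b[0]:b[1],b[2]:b[3],::-1],None,fx=4,fy=4,interpolation=cv2.INTER_CUBIC)[:600])
```

```text
(no output)
```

View pics/scene5z.png

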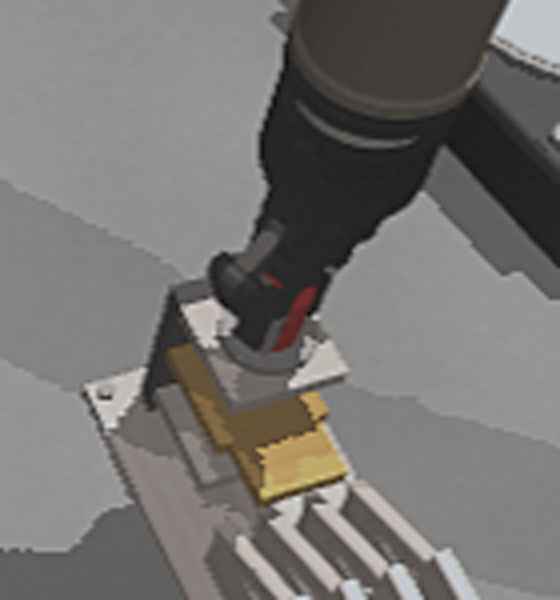

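Flange is almost down and still hanging (Fz −2.5 N, the pin's weight). I'll inch lower until contact.

>>> step_arm([
  [0,0,-0.0005,0,0,0,1],
  [0,0,-0.001,0,0,0,1],
  [0,0,-0.001,0,0,0,1],
])

```text
t: 9.82
eef_pos: [0.569, 0.224, 0.1243]
tool_rot: [0.0, 0.993, 0.12, 0.0]
contact_force: [-0.4, -0.7, -2.2]
gripper_width: 0.337
```

>>> step_arm([
  [0,0,-0.0005,0,0,0,1],
  [0,0,-0.001,0,0,0,1],
  [0,0,-0.001,0,0,0,1],
])

```text
t: 10.07
eef_pos: [0.569, 0.224, 0.1242]
tool_rot: [0.0, 0.993, 0.12, 0.0]
contact_force: [-3.5, -2.0, 6.1]
gripper_width: 0.336
```

Contact: Fz flipped to +6 N and z stopped. Flange is seated, so I'll release.

>>> step_arm([
  [0,0,0,0,0,0,0.3],
  [0,0,0,0,0,0,0.0],
  [0,0,0,0,0,0,-0.3],
  [0,0,0,0,0,0,-0.6],
  [0,0,0,0,0,0,-1],
  [0,0,0,0,0,0,-1],
  [0,0,0,0,0,0,-1],
  [0,0,0,0,0,0,-1],
  [0,0,0,0,0,0,-1],
  [0,0,0,0,0,0,-1],
])

```text
t: 10.9
eef_pos: [0.569, 0.2239, 0.1233]
tool_rot: [0.0, 0.993, 0.12, -0.0]
contact_force: [0.6, -0.9, 0.2]
gripper_width: 0.999
```

>>> step_arm([
  [0,0,0.01,0,0,0,-1],
  [0,0,0.025,0,0,0,-1],
  [0,0,0.045,0,0,0,-1],
  [0,0,0.07,0,0,0,-1],
  [0,0,0.095,0,0,0,-1],
  [0,0,0.12,0,0,0,-1],
  [0,0,0.14,0,0,0,-1],
  [0,0,0.15,0,0,0,-1],
  [0,0,0.15,0,0,0,-1],
])

```text
t: 11.65
eef_pos: [0.5701, 0.2248, 0.2765]
tool_rot: [-0.001, 0.993, 0.12, 0.002]
contact_force: [-0.6, -0.5, -0.7]
gripper_width: 1.001
```

Run:
```python
from h import *
print(bot.get_obs()["contact_force"],bot.get_obs()["gripper_width"])
c=bot.read_camera("scene"); save(c,"scene6.png");b=(80,230,300,440)
cv2.imwrite("pics/scene6z.png",cv2.resize(c["color"][b[0]:b[1],b[2]:b[3],::-1],None,fx=4,fy=4,interpolation=cv2.INTER_CUBIC)[:600])
print(proj(c,[[.5694,.2228,.156],[.5694,.2228,.116]]).round(1))
c=bot.read_camera("wrist"); save(c,"w6.png"); print(proj(c,[[.5694,.2228,.156],[.5694,.2228,.116]]).round(1))
```

```text
[-0.64173308 -0.46042347 -0.73002872] 1.0006372220444475
[[370.8 151.3]
 [366.3 162.7]]
[[254.5 188.6]
 [254.2 178.3]]
```

View pics/scene6z.png

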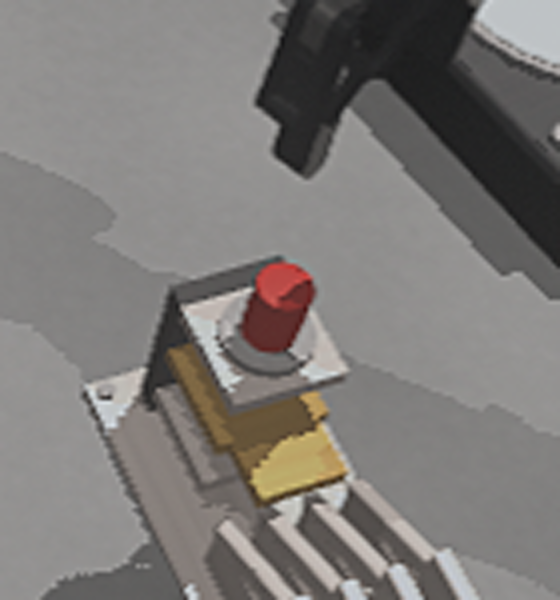

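View pics/scene6.png

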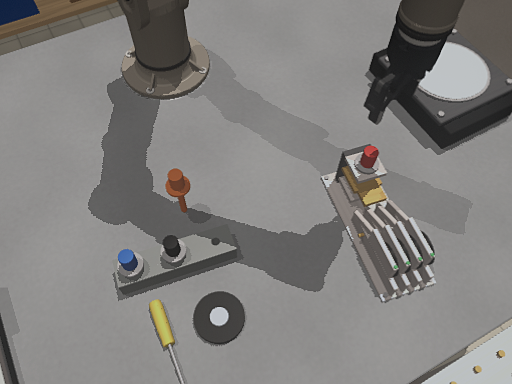

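View pics/w6.png

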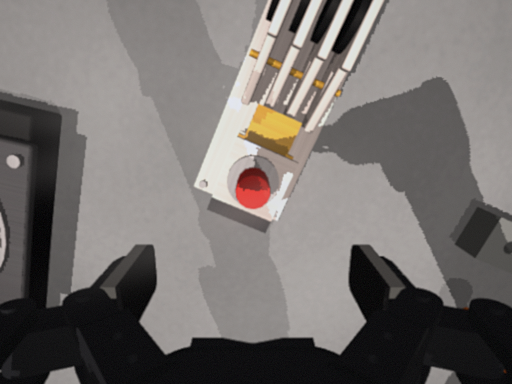

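The pin is seated. Its knob top is at scene (371,149) against a projected (370.8,151.3), with the flange flat on the top lug. The black and blue pins still stand in the rack at scene (172,246) and (129,262). The arm is clear.

Run:
```python
from station import bot
print(bot.hand_in(), bot.get_obs()["t"])
```

```text
the job is handed in; nothing more can be done
the job is handed in; nothing more can be done
```

I took the red-knobbed long pin out of the rack and lowered it through all three lugs, pausing in the top lug and again in the tongue. Once the flange touched the top lug I let go, then raised the gripper clear and handed the job in. The robot clock read about 12 s.

- **Seating:** when the flange touched down, the vertical force changed from −2 N to +6 N and the tool stopped descending. In the last pictures the flange lies flat on the top lug. The knob top is within about 2 px of where a seated pin should show. The foot height itself was not measured; from the tool height I estimate it at about 10 mm.
- **Bystanders:** in the last scene picture both short pins stand in their holes and the orange look-alike is where it was.
- **Disagreements:** nothing larger than 2 mm. The two fixed cameras agreed within about 1 mm on both the pin and the hole. While gripping, before the lift, I saw a brief 6 N upward force, which was gone after the lift.

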